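Lock up the silversmith's drawer chest

TASK

Lock up the little drawer chest on the silversmith's bench, pushing with the fingertips only. Gently push both open drawers fully home, and only then push the bolt by its red tab all the way across, so that it goes through the steel loops of both drawers. Do not pick up or disturb the jar, the hammer, the wrench or the red cup.

Things in the scene. Friction and masses are not known exactly. Their poses are not given: they have to be found in the camera images.
- chest: Fixed wooden bench-top chest, 200 (x) x 280 (y) x 85 (z) mm. Origin: centre of its underside. Its x axis points from its front to its back, y to the left as seen from the robot, z up; it may stand turned a little about z. Chest-frame mm in all these notes. Carcass front at x = -100. Two drawers side by side slide out along -x. A locking bolt lies along y on its top, near the front.
- drawer_left (a joint): Opening of the left (+y) drawer, m: 0 fully home, 0.13 fully out. It stays where it is left; a push of about 3 N moves it, and a hard stop ends it at 0.
- drawer_right (a joint): Opening of the right (-y) drawer, m; as for the left one.
- left_face (a point): Point on the outer face of the left drawer's front panel, mid-width, at its top edge; moves with the drawer. The flat dark-wood panel is 128 mm wide (y), 12 thick, 72 high (z = 10 to 82). When home this point is at x = -112, y = 66, z = 82 of the chest. A brass pull 60 wide stands 11 mm out of the face at z = 23 to 37; the face above is free.
- left_loop (a point): Centre of the steel loop of the left drawer, through which the bolt passes (loop 24 x 10 mm, top at z = 102); it ends a 10 mm wide strap that runs back from the front panel's top edge and moves with the drawer. When home at x = -55, y = 22, z = 94 of the chest.
- right_face (a point): The same point of the right drawer's front panel: when home at x = -112, y = -66, z = 82 mm of the chest.
- right_loop (a point): The same loop of the right drawer: when home at x = -55, y = -22, z = 94 mm of the chest.
- bolt (a joint): Travel of the locking bolt along the chest's +y (to the left), m: 0 drawn back (unlocked), 0.08 at its hard stop, fully across through both loops. It stays where left; about 2 N moves it. Rod 8 mm thick at x = -55, z = 94 mm, between two rails 9 mm high; a 12 mm high catch block at y = 40 to 56. It moves even if the drawers are open, but must not be shot then.
- tab (a point): Centre of the top edge of the bolt's upright red tab: 24 mm (x) x 8 mm (y) x 34 mm high, its top at z = 126 mm, i.e. 41 mm above the chest top; moves with the bolt. At bolt = 0 it is at x = -55, y = -120 mm of the chest, at bolt = 0.08 at y = -40 mm.
- jar: Loose amber glass jar with a black cap, 48 mm across, 58 mm high, standing on the rear of the chest top. Origin: centre of its base. Leave alone.
- hammer: Loose hammer lying on the bench to the right of the chest. Leave alone.
- wrench: Loose steel wrench lying on the bench to the left of the chest. Leave alone.
- cup: Loose red plastic cup, 64 mm across, 60 mm high, standing on the bench left of and in front of the chest. Origin: centre of its base. Leave alone.

How it is judged:
By the outcome, as a careful person would: the job done as asked, in the order asked, and still so for the second after the job is handed in, with the robot touching nothing.
It also fails if it takes over 48 s, if anything falls off the work surface, if the arm or the gripper's body presses on something with over 40 N, if the wrist force passes 120 N, or if a joint passes its speed limit or range.

ROBOT

A 6-joint arm with a two-finger parallel gripper is mounted at the origin on the work surface. World frame = base frame: x ahead of the robot, y to its left, z up, the work surface at z = 0. Lengths are in m, angles in rad, forces in N, time in s.
With the tool pointing down it reaches from about 0.425 to 1.125 m from the base axis. Payload 14.9 kg.
Tool frame: the origin (TCP) lies at the centre of the arm's flange, where the gripper is bolted on; the fingertips stand 191 mm ahead of it and the grasp point (between the pads) lies 172 mm ahead of it (pinch_z is the distance from the TCP to the grasp point, in m); z points along the fingers, y is the line along which they close (so a half turn about z gives the same grasp; the last joint's range is limited). The gripper opens to 91 mm and grips with 3 to 60 N. Pads are 32 mm wide; open, the fingers measure 118 mm over their backs; the gripper's body (76 mm by 178 mm) begins 60 mm behind the grasp point.
Start: joints at [1.255, 0.379, 1.734, -0, 1.028, -0.033], TCP at [0.195, 0.672, 0.405] pointing down, gripper open.
Joint ranges: [-2.77, 2.77], [-0.74, 2.19], [0, 2.66], [-1.06, 4.2], [0.31, 2.87], [-3.08, 3.08]. Speed limits (rad/s): [1.89, 1.89, 2.39, 3.14, 3.14, 3.14].

INTERFACE

Orientations are given as [roll, pitch, yaw] about the fixed x, y, z axes, in that order (R = Rz(yaw) Ry(pitch) Rx(roll)).
In Python, from station import sense, read_camera, job_done, pinch_z gives the robot as it stands.
- The arm moves only by the shell command python3 -m crank 'ROWS' [OPENING] [FORCE]. ROWS is JSON, a list of rows, each an object of numbers: "dx", "dy", "dz": the shift along the tool's x, y, z each as a share of 0.25 m, from -1 to 1; "rx", "ry", "rz": the turn, a rotation vector about the tool's x, y, z each as a share of pi/2 rad, from -1 to 1. In form: [{"dx": .., "dy": .., "dz": .., "rx": .., "ry": .., "rz": ..}, ...]. A call has 1 to 5 rows; each row is the pose to reach, as a shift and turn from the pose commanded when the call began, along the tool's axes at that moment; what a row does not reach only later rows make up. A row lasts 1/12 s, in which the tool goes at most 41.7 mm and 7.16 degrees, less where a joint would pass 70% of its speed; a pose out of reach is approached as far as the arm can. A call with a number of a shift or a turn outside -1 to 1 is refused whole. A call with a gripper value outside its range is refused whole. OPENING is the opening, from -1 (shut) to 1 (fully open), set as the call begins (- or left out, the last holds). The fingers move at their own pace and stop on an object; FORCE is the grip in N (left out, the last holds). Time passes only in rows, so rows that repeat a pose let the fingers close. It gives the time, the measured TCP pose, the force, the opening and the grip force at its end, in the units of the state.
- sense(): the state, without advancing time (a new reading comes with each control period).
- read_camera(name): name is "side" or "top" or "wrist"; returns a dict with "color" (384x512x3 uint8, red, green, blue), "mtx" (3x3 intrinsics, pixels), "extrinsics" (4x4, takes a point from world to camera coordinates); the wrist camera has in their place "hand_eye" (4x4, takes a point from camera to tool coordinates, whose origin is the TCP and whose axes are the flange's). Camera axes: x right, y down, z forward; pixel columns grow to the right and rows downward; lengths in m; the calibration is good to about 2 mm. A picture is of the moment at which its call begins: read the wrist's pose just before it. There is no depth.
- job_done(): hands the job in; it is judged then, once.
The state is a dict: "time": time; "joint_positions": joint angles; "qd": joint speeds; "joint_torque": joint torques, N m; "position": TCP position; "tcp_rot": TCP orientation; "contact_force": force on the tool from outside, world axes, zero at the start; "ft_torque": the same for the moment, N m; "opening": finger opening in m; "grasp_force": force on a finger pad.
Only numpy, scipy, OpenCV 4.12 (cv2) and the standard library are available. Lean on these libraries where they do the work, as an engineer would, in place of code of your own. Each camera call takes 0.05 s, during which the arm holds its last target. There are 200 camera calls.

## Working session

There is one attempt and no reset: what is moved stays moved. The work goes in short steps, Python scripts to look and compute and a shell command to move; the robot and the scene stay as the last step left them, time stands still between calls to the robot, and variables do not carry over. Pictures are saved under pics/ and viewed, at most 10 in all, crops included, and the job is handed in when it is done.

```bash
mkdir -p pics; ls; python3 - <<'E'
from station import *
import cv2,numpy as np
s=sense();print(s['time'],s['position'],s['tcp_rot'],s['opening'],pinch_z() if callable(pinch_z) else pinch_z)
for n in ['top','side']:
    c=read_camera(n);cv2.imwrite(f'pics/{n}0.png',cv2.cvtColor(c['color'],cv2.COLOR_RGB2BGR))
    print(n,c['mtx'].tolist(),np.round(c['extrinsics'],4).tolist())
E
```

```text
pics
0.0 [0.19527939 0.67201468 0.40405979] [-3.14045845e+00 -4.14953508e-05  2.85878972e+00] 0.09107471229304735 0.172
top [[470.20312568400277, 0.0, 260.58144669642473], [0.0, 470.20312568400277, 199.0895104611296], [0.0, 0.0, 1.0]] [[-0.013, -0.9999, -0.0113, 0.0737], [-0.9871, 0.0146, -0.1595, 0.642], [0.1596, 0.009, -0.9871, 1.1003], [0.0, 0.0, 0.0, 1.0]]
side [[351.4731820408244, 0.0, 259.1874054499751], [0.0, 351.4731820408244, 189.18381549892675], [0.0, 0.0, 1.0]] [[-0.9899, -0.1418, -0.0024, 0.6156], [-0.1042, 0.7384, -0.6663, 0.0736], [0.0963, -0.6593, -0.7457, 0.9331], [0.0, 0.0, 0.0, 1.0]]
```

View pics/top0.png

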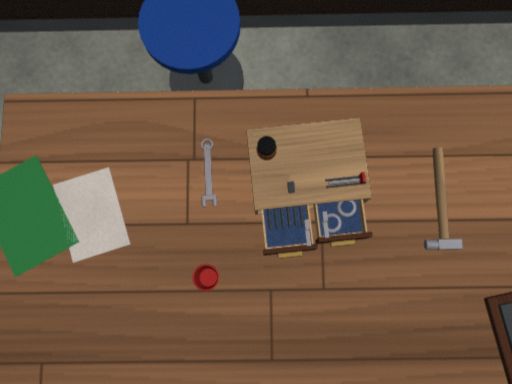

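View pics/side0.png

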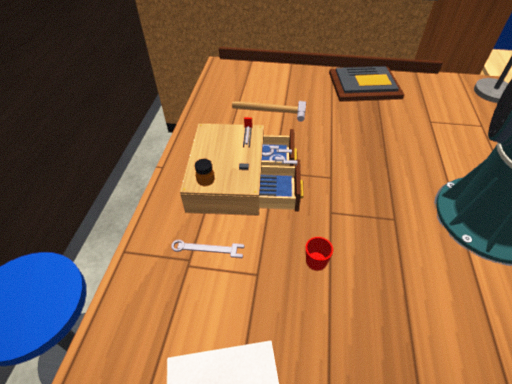

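The top view shows the chest with its top at about (248–369, 120–209). The drawer fronts are at (290,250) left and (343,238) right, and the red tab is at (363,178). The cup is at (206,277), the wrench at (208,175) and the hammer at (443,200). The side view agrees, so I'll enlarge it and measure.

```bash
cat > h.py <<'E'
import numpy as np,cv2
from station import *
from scipy.spatial.transform import Rotation as Ro
def cam(n):
    s=sense();c=read_camera(n)
    if n=='wrist':
        T=np.eye(4);T[:3,:3]=Ro.from_euler('xyz',s['tcp_rot']).as_matrix();T[:3,3]=s['position']
        W=T@np.array(c['hand_eye'])
    else: W=np.linalg.inv(np.array(c['extrinsics']))
    return c['color'],np.array(c['mtx']),W
def ray(K,W,uv,z):
    d=W[:3,:3]@np.linalg.inv(K)@[uv[0],uv[1],1];o=W[:3,3]
    return o+d*(z-o[2])/d[2]
def proj(K,W,p):
    q=K@(np.linalg.inv(W)@np.append(p,1))[:3];return q[:2]/q[2]
E
python3 - <<'E'
from h import *
for n,(x,y,w,h) in {'top':(235,105,160,160),'side':(170,90,150,140)}.items():
    I,K,W=cam(n)
    cv2.imwrite(f'pics/{n}1.png',cv2.cvtColor(cv2.resize(I[y:y+h,x:x+w],None,fx=4 if n=='side' else 3.75,fy=4 if n=='side' else 3.75,interpolation=cv2.INTER_CUBIC),cv2.COLOR_RGB2BGR))
    hsv=cv2.cvtColor(I,cv2.COLOR_RGB2HSV)
    red=(((hsv[...,0]<6)|(hsv[...,0]>174))&(hsv[...,1]>190)&(hsv[...,2]>90)).astype(np.uint8)
    k,_,st,ce=cv2.connectedComponentsWithStats(red)
    print(n,[(st[i].tolist(),ce[i].round(1).tolist()) for i in range(1,k) if st[i][4]>8])
    if n=='top':
        for z,uv in [(.085,(248,127)),(.085,(360,120)),(.085,(369,200)),(.085,(255,210)),(.126,(363,178)),(.082,(290,250)),(.082,(343,238)),(0.06,(206,277))]: print(uv,ray(K,W,uv,z).round(4))
E
```

```text
top [([194, 265, 24, 25, 317], [204.6, 277.4])]
(248, 127) [0.8163 0.0928 0.085 ]
(360, 120) [ 0.8295 -0.1806  0.085 ]
(369, 200) [ 0.6316 -0.1927  0.085 ]
(255, 210) [0.6116 0.078  0.085 ]
(363, 178) [ 0.6767 -0.1723  0.126 ]
(290, 250) [ 0.5163 -0.0029  0.082 ]
(343, 238) [ 0.5426 -0.128   0.082 ]
(206, 277) [0.4563 0.1966 0.06  ]
side [([244, 118, 8, 9, 61], [247.8, 121.6]), ([306, 237, 27, 33, 722], [318.0, 252.4])]
```

View pics/top1.png

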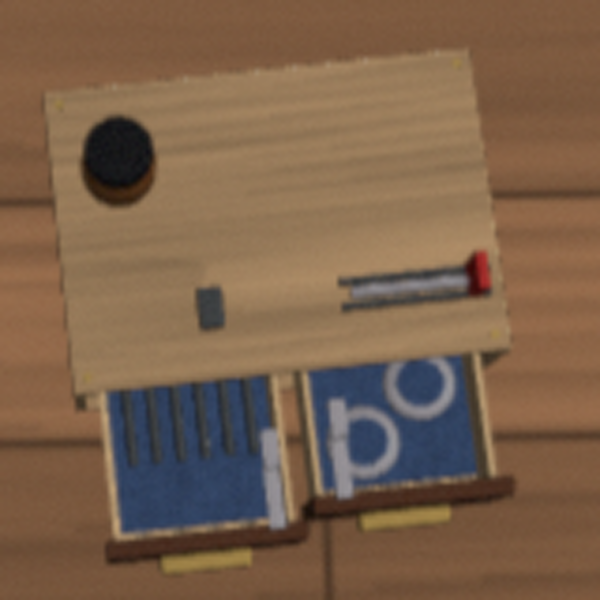

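The enlarged top view gives the chest-top corners in crop pixels: back-left (47,95), back-right (467,50), front-right (510,347) and front-left (78,405). The panel bands are at about y=550 (left) and y=495 (right), and the tab is at (481,272). Next I'll fit the chest pose.

```bash
python3 - <<'E'
from h import *
I,K,W=cam('top')
f=lambda u,v:((u+.5)/3.75-.5+235,(v+.5)/3.75-.5+105)
L=np.array([[100,140],[100,-140],[-100,-140],[-100,140]])/1e3
P=np.array([ray(K,W,f(*p),.085)[:2] for p in [(47,95),(467,50),(510,347),(78,405)]])
lc,pc=L.mean(0),P.mean(0)
R,_=Ro.align_vectors(np.c_[P-pc,np.zeros(4)],np.c_[L-lc,np.zeros(4)])
y=R.as_euler('xyz')[2];c,s=np.cos(y),np.sin(y);M=np.array([[c,-s],[s,c]])
print('centre',pc,'yaw',y,'resid mm',((P-pc-L@M.T)*1e3).round(1).tolist())
ch=lambda uv,z:((ray(K,W,f(*uv),z)[:2]-pc)@M*1e3).round(1)
for n,uv,z in [('tab',(480,262),.126),('tabB',(480,290),.094),('Lpanel inner-top',(206,530),.082),('L outer',(206,548),.082),('Lpull',(206,565),.037),('Rinner',(410,492),.082),('Router',(410,508),.082),('Lcorner',(106,545),.082),('Lc2',(305,528),.082),('Rc1',(310,505),.082),('Rc2',(513,482),.082),('Lloop',(268,432),.1),('Rloop',(337,402),.1),('catch',(209,305),.097),('jarcap',(119,150),.058+.085)]: print(n,ch(uv,z))
np.savez('chest.npz',pc=pc,M=M,yaw=y)
E
```

```text
centre [ 0.72178258 -0.05096272] yaw 0.10118348513352299 resid mm [[1.7, -3.5], [-0.8, 1.3], [1.9, 3.4], [-2.8, -1.2]]
tab [ -48.9 -116.6]
tabB [ -60.7 -121.4]
Lpanel inner-top [-190.1   68.4]
L outer [-201.3   69.8]
Lpull [-210.2   68.7]
Rinner [-181.2  -61.5]
Router [-191.1  -60.1]
Lcorner [-192.3  131.6]
Lc2 [-196.     6.8]
Rc1 [-182.1    1.8]
Rc2 [-182.4 -126.4]
Lloop [-135.4   23.7]
Rloop [-121.7  -21.3]
catch [-51.   49.9]
jarcap [42.9 96.1]
```

View pics/side1.png

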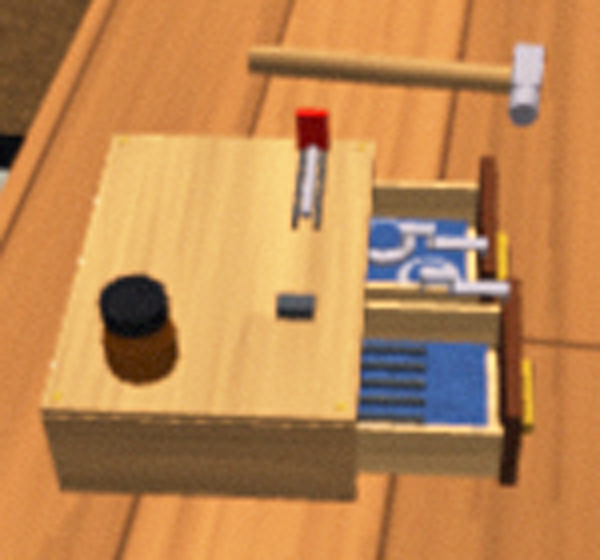

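The side crop shows the tab at (312,128), both drawers out, and the loops' straps clear of the chest top. The measurements agree with the notes: residuals are 3 mm or less, the tab is near (-55,-119) and the panels are at x≈-199 and -190. I'll shut the fingers, align with the chest and start moving.

```bash
cat > w.py <<'E'
import sys
from h import *
# chest-frame TCP pose now; optional target chest x y (mm) and tcp z(mm) -> shares in tool axes
d=np.load('chest.npz');s=sense();p=s['position'];M=d['M'];c=(np.array(p[:2])-d['pc'])@M*1e3
print('t',round(s['time'],2),'chest TCP',c.round(1),'z',round(p[2]*1e3,1),'tilt/yaw err',np.round([s['tcp_rot'][0],s['tcp_rot'][1],(s['tcp_rot'][2]-d['yaw'])%(2*np.pi)-np.pi],4),'F',np.round(M.T@s['contact_force'][:2],1),round(s['contact_force'][2],1))
if len(sys.argv)>3:
    t=np.array([float(a) for a in sys.argv[1:4]]);w=np.append(d['pc']+M@(t[:2]/1e3),t[2]/1e3)
    R=Ro.from_euler('xyz',s['tcp_rot']).as_matrix();print('shares',(R.T@(w-p)/.25).round(3),'rz',((d['yaw']+np.pi-s['tcp_rot'][2]+np.pi)%(2*np.pi)-np.pi)*-2/np.pi)
E
python3 -m crank '[{"dx":-0.77,"dy":-0.36,"rz":-0.244},{"dx":-0.77,"dy":-0.36,"rz":-0.244},{"dx":-0.77,"dy":-0.36,"rz":-0.244},{"dx":-0.77,"dy":-0.36,"rz":-0.244},{"dx":-0.77,"dy":-0.36,"rz":-0.244}]' -1 20
python3 w.py -240 66 246
```

```text
t 0.25 chest TCP [-450.7  772.6] z 404.5 tilt/yaw err [-3.1411 -0.     -0.384 ] F [-0.5 -0.7] 0.1
shares [-1.84  -2.304  0.635] rz -0.24444850386974865validation failed for argument at $[0]...
```

```bash

python3 -m crank '[{"dx":-0.77,"dy":-0.36,"dz":0,"rx":0,"ry":0,"rz":-0.244},{"dx":-0.77,"dy":-0.36,"dz":0,"rx":0,"ry":0,"rz":-0.244},{"dx":-0.77,"dy":-0.36,"dz":0,"rx":0,"ry":0,"rz":-0.244},{"dx":-0.77,"dy":-0.36,"dz":0,"rx":0,"ry":0,"rz":-0.244},{"dx":-0.77,"dy":-0.36,"dz":0,"rx":0,"ry":0,"rz":-0.244}]' -1 20
python3 w.py -240 66 246
```

```text
time: 0.67
position: [0.3525, 0.5338, 0.4048]
tcp_rot: [3.142, 0.0, -3.039]
contact_force: [0.4, -0.3, -0.3]
opening: 0.0608
grasp_force: 0.0
t 0.67 chest TCP [-308.3  619. ] z 404.8 tilt/yaw err [3.1416e+00 1.0000e-04 1.2000e-03] F [ 0.4 -0.4] -0.3
shares [-0.271 -2.212  0.635] rz 0.0007418805655310552
```

```bash

python3 -m crank '[{"dx":-0.15,"dy":-0.82,"dz":0,"rx":0,"ry":0,"rz":0},{"dx":-0.15,"dy":-0.82,"dz":0,"rx":0,"ry":0,"rz":0},{"dx":-0.15,"dy":-0.82,"dz":0,"rx":0,"ry":0,"rz":0},{"dx":-0.15,"dy":-0.82,"dz":0,"rx":0,"ry":0,"rz":0},{"dx":-0.15,"dy":-0.82,"dz":0,"rx":0,"ry":0,"rz":0}]' >/dev/null
python3 -m crank '[{"dx":-0.1,"dy":-0.82,"dz":0,"rx":0,"ry":0,"rz":0},{"dx":-0.1,"dy":-0.82,"dz":0,"rx":0,"ry":0,"rz":0},{"dx":-0.1,"dy":-0.82,"dz":0,"rx":0,"ry":0,"rz":0},{"dx":-0.1,"dy":-0.82,"dz":0,"rx":0,"ry":0,"rz":0},{"dx":-0.1,"dy":-0.82,"dz":0,"rx":0,"ry":0,"rz":0}]' 
python3 w.py -240 66 246
```

```text
time: 1.5
position: [0.4546, 0.1316, 0.405]
tcp_rot: [3.142, 0.0, -3.041]
contact_force: [0.6, 1.5, 0.1]
opening: 0.0004
grasp_force: 0.0
t 1.5 chest TCP [-247.3  208.6] z 405.0 tilt/yaw err [ 3.1416e+00  5.0000e-04 -6.0000e-04] F [0.8 1.4] 0.1
shares [-0.029 -0.57   0.636] rz -0.0003518387002504003
```

```bash

python3 -m crank '[{"dx":0,"dy":-0.57,"dz":0,"rx":0,"ry":0,"rz":0},{"dx":0,"dy":-0.57,"dz":0,"rx":0,"ry":0,"rz":0},{"dx":0,"dy":-0.57,"dz":0,"rx":0,"ry":0,"rz":0},{"dx":0,"dy":-0.57,"dz":0.1,"rx":0,"ry":0,"rz":0},{"dx":0,"dy":-0.57,"dz":0.2,"rx":0,"ry":0,"rz":0}]' >/dev/null
python3 -m crank '[{"dx":0,"dy":0,"dz":0.15,"rx":0,"ry":0,"rz":0},{"dx":0,"dy":0,"dz":0.3,"rx":0,"ry":0,"rz":0},{"dx":0,"dy":0,"dz":0.436,"rx":0,"ry":0,"rz":0},{"dx":0,"dy":0,"dz":0.436,"rx":0,"ry":0,"rz":0},{"dx":0,"dy":0,"dz":0.436,"rx":0,"ry":0,"rz":0}]' 
python3 w.py -128 66 246
python3 -c "
from h import *
I,K,W=cam('top');cv2.imwrite('pics/top2.png',cv2.cvtColor(cv2.resize(I[100:280,180:400],None,fx=3.6,fy=3.3),cv2.COLOR_RGB2BGR))"
```

```text
time: 2.33
position: [0.4687, -0.0081, 0.2451]
tcp_rot: [3.141, -0.004, -3.041]
contact_force: [-0.3, -0.3, 0.3]
opening: 0.0007
grasp_force: 0.0
t 2.33 chest TCP [-247.4   68.2] z 245.1 tilt/yaw err [ 3.141e+00 -3.600e-03 -7.000e-04] F [-0.3 -0.2] 0.3
shares [-0.478 -0.008 -0.005] rz -0.0004723421128539089
```

View pics/top2.png

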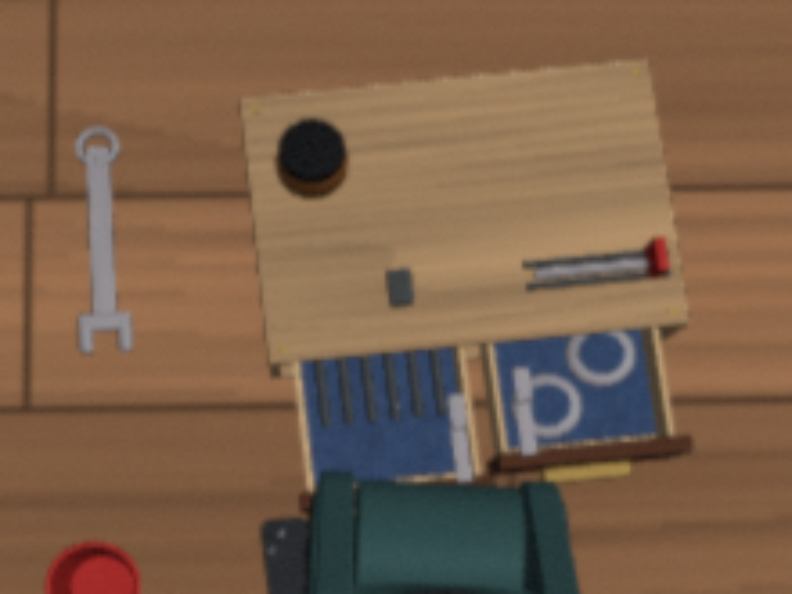

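The tool is in front of the left drawer (gripper at about (410,530) in the crop) and nothing has been touched. Now the slow push.

```bash

python3 -m crank '[{"dx":-0.05,"dy":0,"dz":0,"rx":0,"ry":0,"rz":0},{"dx":-0.1,"dy":0,"dz":0,"rx":0,"ry":0,"rz":0},{"dx":-0.14,"dy":0,"dz":0,"rx":0,"ry":0,"rz":0},{"dx":-0.18,"dy":0,"dz":0,"rx":0,"ry":0,"rz":0},{"dx":-0.22,"dy":0,"dz":0,"rx":0,"ry":0,"rz":0}]' >/dev/null
python3 w.py
python3 -m crank '[{"dx":-0.04,"dy":0,"dz":0,"rx":0,"ry":0,"rz":0},{"dx":-0.08,"dy":0,"dz":0,"rx":0,"ry":0,"rz":0},{"dx":-0.12,"dy":0,"dz":0,"rx":0,"ry":0,"rz":0},{"dx":-0.15,"dy":0,"dz":0,"rx":0,"ry":0,"rz":0},{"dx":-0.17,"dy":0,"dz":0,"rx":0,"ry":0,"rz":0}]' >/dev/null
python3 w.py -128 66 246
```

```text
t 2.8 chest TCP [-190.7   68.1] z 246.5 tilt/yaw err [-3.1414e+00  9.0000e-04 -5.0000e-04] F [-3.3 -0.6] 2.0
t 3.22 chest TCP [-148.6   68. ] z 245.6 tilt/yaw err [-3.1415e+00  1.0000e-04 -6.0000e-04] F [-2.9 -1.5] 2.7
shares [-0.082 -0.008 -0.002] rz -0.0003905775101697334
```

```bash

python3 -m crank '[{"dx":-0.016,"dy":0,"dz":0,"rx":0,"ry":0,"rz":0},{"dx":-0.03,"dy":0,"dz":0,"rx":0,"ry":0,"rz":0},{"dx":-0.042,"dy":0,"dz":0,"rx":0,"ry":0,"rz":0},{"dx":-0.054,"dy":0,"dz":0,"rx":0,"ry":0,"rz":0},{"dx":-0.062,"dy":0,"dz":0,"rx":0,"ry":0,"rz":0}]' >/dev/null
python3 w.py
python3 -m crank '[{"dx":-0.006,"dy":0,"dz":0,"rx":0,"ry":0,"rz":0},{"dx":-0.01,"dy":0,"dz":0,"rx":0,"ry":0,"rz":0}]' >/dev/null
python3 w.py
python3 -m crank '[{"dx":-0.004,"dy":0,"dz":0,"rx":0,"ry":0,"rz":0},{"dx":-0.008,"dy":0,"dz":0,"rx":0,"ry":0,"rz":0}]' >/dev/null
python3 w.py -128 66 246
```

```text
t 3.63 chest TCP [-134.   68.] z 245.6 tilt/yaw err [ 3.1415e+00 -3.0000e-04 -8.0000e-04] F [-2.3 -2.9] 0.2
t 3.8 chest TCP [-131.6   68.1] z 245.7 tilt/yaw err [ 3.1416e+00 -2.0000e-04 -7.0000e-04] F [-1.9 -1.5] -1.4
t 3.97 chest TCP [-129.7   68.1] z 245.7 tilt/yaw err [ 3.1416e+00 -2.0000e-04 -7.0000e-04] F [-2.9 -1.9] -1.1
shares [-0.007 -0.008 -0.001] rz -0.00044585586067638286
```

```bash

python3 -m crank '[{"dx":-0.004,"dy":0,"dz":0,"rx":0,"ry":0,"rz":0},{"dx":-0.004,"dy":0,"dz":0,"rx":0,"ry":0,"rz":0}]' >/dev/null
python3 w.py
python3 -m crank '[{"dx":-0.004,"dy":0,"dz":0,"rx":0,"ry":0,"rz":0},{"dx":-0.004,"dy":0,"dz":0,"rx":0,"ry":0,"rz":0}]' >/dev/null
python3 w.py
python3 -m crank '[{"dx":-0.004,"dy":0,"dz":0,"rx":0,"ry":0,"rz":0},{"dx":-0.004,"dy":0,"dz":0,"rx":0,"ry":0,"rz":0}]' >/dev/null
python3 w.py -128 66 246
```

```text
t 4.13 chest TCP [-128.5   68.1] z 245.7 tilt/yaw err [ 3.1415e+00  1.0000e-04 -7.0000e-04] F [-1.9 -0.7] -0.5
t 4.3 chest TCP [-127.5   68.1] z 245.8 tilt/yaw err [ 3.1416e+00  1.0000e-04 -6.0000e-04] F [-2.1 -0.6] -0.9
t 4.47 chest TCP [-126.5   68.1] z 245.7 tilt/yaw err [ 3.1416e+00  1.0000e-04 -7.0000e-04] F [-1.6 -0.9] -1.2
shares [ 0.006 -0.008 -0.001] rz -0.0004639587760152516
```

```bash

python3 -m crank '[{"dx":-0.004,"dy":0,"dz":0,"rx":0,"ry":0,"rz":0},{"dx":-0.004,"dy":0,"dz":0,"rx":0,"ry":0,"rz":0}]' >/dev/null
python3 w.py
python3 -m crank '[{"dx":-0.004,"dy":0,"dz":0,"rx":0,"ry":0,"rz":0},{"dx":-0.004,"dy":0,"dz":0,"rx":0,"ry":0,"rz":0}]' >/dev/null
python3 w.py
python3 -m crank '[{"dx":-0.004,"dy":0,"dz":0,"rx":0,"ry":0,"rz":0},{"dx":-0.004,"dy":0,"dz":0,"rx":0,"ry":0,"rz":0}]' >/dev/null
python3 w.py -128 66 246
```

```text
t 4.63 chest TCP [-125.7   68.1] z 245.7 tilt/yaw err [ 3.1415e+00 -9.0000e-04 -7.0000e-04] F [-4.8 -0.4] 1.9
t 4.8 chest TCP [-125.3   68.1] z 245.7 tilt/yaw err [ 3.1414e+00 -3.0000e-03 -7.0000e-04] F [-11.7  -0.7] 8.9
t 4.97 chest TCP [-124.8   68.1] z 245.5 tilt/yaw err [ 3.1412e+00 -5.0000e-03 -7.0000e-04] F [-18.2  -2.2] 13.9
shares [ 0.013 -0.008 -0.002] rz -0.00042044915946840266
```

The left drawer is against its stop, with the force rising from 2 to 18 N. Now the right one.

```bash

python3 -m crank '[{"dx":0.15,"dy":0,"dz":0,"rx":0,"ry":0,"rz":0},{"dx":0.3,"dy":0,"dz":0,"rx":0,"ry":0,"rz":0},{"dx":0.43,"dy":0,"dz":0,"rx":0,"ry":0,"rz":0},{"dx":0.43,"dy":0,"dz":0,"rx":0,"ry":0,"rz":0},{"dx":0.43,"dy":-0.15,"dz":0,"rx":0,"ry":0,"rz":0}]' >/dev/null
python3 -m crank '[{"dx":0,"dy":-0.15,"dz":0,"rx":0,"ry":0,"rz":0},{"dx":0,"dy":-0.3,"dz":0,"rx":0,"ry":0,"rz":0},{"dx":0,"dy":-0.386,"dz":0,"rx":0,"ry":0,"rz":0},{"dx":0,"dy":-0.386,"dz":0,"rx":0,"ry":0,"rz":0},{"dx":0,"dy":-0.386,"dz":0,"rx":0,"ry":0,"rz":0}]' >/dev/null
python3 w.py -126 -66 246
```

```text
t 5.8 chest TCP [-230.9  -66.9] z 246.0 tilt/yaw err [-3.1412e+00  1.2000e-03 -2.8000e-03] F [-0.4  1.2] -0.0
shares [-0.42   0.005  0.   ] rz -0.001770123993729983
```

```bash

python3 -m crank '[{"dx":-0.04,"dy":0,"dz":0,"rx":0,"ry":0,"rz":0},{"dx":-0.08,"dy":0,"dz":0,"rx":0,"ry":0,"rz":0},{"dx":-0.12,"dy":0,"dz":0,"rx":0,"ry":0,"rz":0},{"dx":-0.16,"dy":0,"dz":0,"rx":0,"ry":0,"rz":0},{"dx":-0.20,"dy":0,"dz":0,"rx":0,"ry":0,"rz":0}]' >/dev/null
python3 w.py
python3 -m crank '[{"dx":-0.04,"dy":0,"dz":0,"rx":0,"ry":0,"rz":0},{"dx":-0.08,"dy":0,"dz":0,"rx":0,"ry":0,"rz":0},{"dx":-0.12,"dy":0,"dz":0,"rx":0,"ry":0,"rz":0},{"dx":-0.15,"dy":0,"dz":0,"rx":0,"ry":0,"rz":0},{"dx":-0.17,"dy":0,"dz":0,"rx":0,"ry":0,"rz":0}]' >/dev/null
python3 w.py 
python3 -m crank '[{"dx":-0.012,"dy":0,"dz":0,"rx":0,"ry":0,"rz":0},{"dx":-0.022,"dy":0,"dz":0,"rx":0,"ry":0,"rz":0},{"dx":-0.03,"dy":0,"dz":0,"rx":0,"ry":0,"rz":0},{"dx":-0.034,"dy":0,"dz":0,"rx":0,"ry":0,"rz":0},{"dx":-0.034,"dy":0,"dz":0,"rx":0,"ry":0,"rz":0}]' >/dev/null
python3 w.py -126 -66 246
```

```text
t 6.22 chest TCP [-179.9  -65.3] z 245.7 tilt/yaw err [ 3.1415e+00 -3.0000e-04  3.0000e-04] F [-3.1  0.1] 2.1
t 6.63 chest TCP [-137.7  -65.8] z 245.6 tilt/yaw err [ 3.1415e+00 -1.0000e-04 -4.0000e-04] F [-3.4 -0.1] 2.2
t 7.05 chest TCP [-130.2  -66. ] z 245.7 tilt/yaw err [-3.1415e+00  2.0000e-04 -8.0000e-04] F [-1.  -0.3] -0.3
shares [-0.017  0.    -0.001] rz -0.0005155532804401762
```

```bash

python3 -m crank '[{"dx":-0.006,"dy":0,"dz":0,"rx":0,"ry":0,"rz":0},{"dx":-0.012,"dy":0,"dz":0,"rx":0,"ry":0,"rz":0},{"dx":-0.012,"dy":0,"dz":0,"rx":0,"ry":0,"rz":0}]' >/dev/null
python3 w.py
python3 -m crank '[{"dx":-0.004,"dy":0,"dz":0,"rx":0,"ry":0,"rz":0},{"dx":-0.008,"dy":0,"dz":0,"rx":0,"ry":0,"rz":0}]' >/dev/null
python3 w.py
python3 -m crank '[{"dx":-0.004,"dy":0,"dz":0,"rx":0,"ry":0,"rz":0},{"dx":-0.004,"dy":0,"dz":0,"rx":0,"ry":0,"rz":0}]' >/dev/null
python3 w.py
```

```text
t 7.3 chest TCP [-127.1  -66. ] z 245.7 tilt/yaw err [-3.1415e+00 -1.0000e-04 -7.0000e-04] F [-2.  -0.3] -0.6
t 7.47 chest TCP [-126.2  -66.1] z 245.7 tilt/yaw err [ 3.1411e+00 -4.0000e-03 -5.0000e-04] F [-24.7  -3.3] 18.9
t 7.63 chest TCP [-125.8  -66.2] z 245.7 tilt/yaw err [ 3.1407e+00 -6.2000e-03 -4.0000e-04] F [-25.6  -3.5] 19.7
```

```bash

python3 -m crank '[{"dx":0.1,"dy":0,"dz":0,"rx":0,"ry":0,"rz":0},{"dx":0.2,"dy":0,"dz":-0.1,"rx":0,"ry":0,"rz":0},{"dx":0.2,"dy":0,"dz":-0.25,"rx":0,"ry":0,"rz":0},{"dx":0.2,"dy":-0.1,"dz":-0.4,"rx":0,"ry":0,"rz":0},{"dx":0.2,"dy":-0.25,"dz":-0.46,"rx":0,"ry":0,"rz":0}]' >/dev/null
python3 -m crank '[{"dx":0,"dy":-0.13,"dz":0,"rx":0,"ry":0,"rz":0},{"dx":-0.1,"dy":-0.13,"dz":0,"rx":0,"ry":0,"rz":0},{"dx":-0.25,"dy":-0.13,"dz":0,"rx":0,"ry":0,"rz":0},{"dx":-0.4,"dy":-0.13,"dz":0,"rx":0,"ry":0,"rz":0},{"dx":-0.48,"dy":-0.13,"dz":0,"rx":0,"ry":0,"rz":0}]' >/dev/null
python3 w.py -55 -161 298
python3 -c "
from h import *
I,K,W=cam('side');cv2.imwrite('pics/side2.png',cv2.cvtColor(cv2.resize(I[90:230,170:320],None,fx=4,fy=4),cv2.COLOR_RGB2BGR))"
```

```text
t 8.47 chest TCP [ -51.2 -159.9] z 360.8 tilt/yaw err [-3.1405e+00  3.0000e-03 -9.0000e-04] F [ 0.4 -0.5] 0.5
shares [ 0.016 -0.004  0.251] rz -0.0005416177517728127
```

View pics/side2.png

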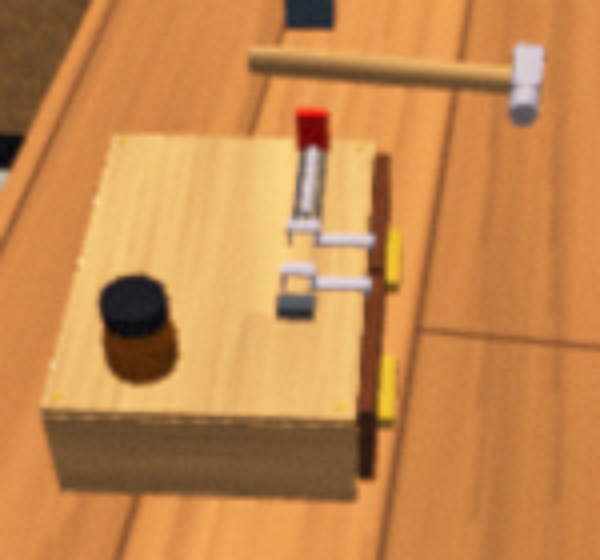

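Both fronts are flush, with the loops at (305,235) and (297,275) in line with the rod. The fingertips at (310,12) are behind the tab's line. Now the bolt.

```bash

python3 -m crank '[{"dx":0.016,"dy":0,"dz":0.12,"rx":0,"ry":0,"rz":0},{"dx":0.016,"dy":0,"dz":0.25,"rx":0,"ry":0,"rz":0},{"dx":0.016,"dy":0,"dz":0.25,"rx":0,"ry":0,"rz":0},{"dx":0.016,"dy":0.04,"dz":0.25,"rx":0,"ry":0,"rz":0},{"dx":0.016,"dy":0.08,"dz":0.25,"rx":0,"ry":0,"rz":0}]' >/dev/null
python3 w.py
python3 -m crank '[{"dx":0,"dy":0.03,"dz":0,"rx":0,"ry":0,"rz":0},{"dx":0,"dy":0.06,"dz":0,"rx":0,"ry":0,"rz":0},{"dx":0,"dy":0.09,"dz":0,"rx":0,"ry":0,"rz":0},{"dx":0,"dy":0.12,"dz":0,"rx":0,"ry":0,"rz":0},{"dx":0,"dy":0.15,"dz":0,"rx":0,"ry":0,"rz":0}]' >/dev/null
python3 w.py
python3 -m crank '[{"dx":0,"dy":0.03,"dz":0,"rx":0,"ry":0,"rz":0},{"dx":0,"dy":0.06,"dz":0,"rx":0,"ry":0,"rz":0},{"dx":0,"dy":0.09,"dz":0,"rx":0,"ry":0,"rz":0},{"dx":0,"dy":0.11,"dz":0,"rx":0,"ry":0,"rz":0},{"dx":0,"dy":0.12,"dz":0,"rx":0,"ry":0,"rz":0}]' >/dev/null
python3 w.py -55 -57 298
```

```text
t 8.93 chest TCP [ -57.8 -139.4] z 299.2 tilt/yaw err [-3.141e+00  1.500e-03 -1.600e-03] F [ 0.4 -0.4] 0.1
t 9.35 chest TCP [ -58.  -101.3] z 298.4 tilt/yaw err [-3.1411e+00  1.1000e-03 -5.0000e-04] F [ 0.7 -1.7] 2.1
t 9.77 chest TCP [-58.2 -71.3] z 297.5 tilt/yaw err [ 3.1415e+00 -1.0000e-04 -3.0000e-04] F [ 0.9 -1.5] 1.2
shares [-0.013  0.057 -0.002] rz -0.00020795651088686872
```

```bash

python3 -m crank '[{"dx":0,"dy":0.01,"dz":0,"rx":0,"ry":0,"rz":0},{"dx":0,"dy":0.02,"dz":0,"rx":0,"ry":0,"rz":0},{"dx":0,"dy":0.03,"dz":0,"rx":0,"ry":0,"rz":0},{"dx":0,"dy":0.038,"dz":0,"rx":0,"ry":0,"rz":0},{"dx":0,"dy":0.038,"dz":0,"rx":0,"ry":0,"rz":0}]' >/dev/null
python3 w.py
python3 -m crank '[{"dx":0,"dy":0.005,"dz":0,"rx":0,"ry":0,"rz":0},{"dx":0,"dy":0.01,"dz":0,"rx":0,"ry":0,"rz":0},{"dx":0,"dy":0.01,"dz":0,"rx":0,"ry":0,"rz":0}]' >/dev/null
python3 w.py
python3 -m crank '[{"dx":0,"dy":0.004,"dz":0,"rx":0,"ry":0,"rz":0},{"dx":0,"dy":0.008,"dz":0,"rx":0,"ry":0,"rz":0}]' >/dev/null
python3 w.py
```

```text
t 10.18 chest TCP [-58.2 -62.3] z 297.5 tilt/yaw err [ 3.1414e+00 -2.0000e-04 -7.0000e-04] F [-0.  -0.1] 0.0
t 10.43 chest TCP [-58.2 -60. ] z 297.5 tilt/yaw err [ 3.1415e+00 -2.0000e-04 -7.0000e-04] F [ 0.9 -0.6] -0.1
t 10.6 chest TCP [-58.3 -58.1] z 297.5 tilt/yaw err [ 3.1416e+00 -1.0000e-04 -9.0000e-04] F [ 0.5 -1.1] -0.7
```

```bash

python3 -m crank '[{"dx":0,"dy":0.004,"dz":0,"rx":0,"ry":0,"rz":0},{"dx":0,"dy":0.008,"dz":0,"rx":0,"ry":0,"rz":0},{"dx":0,"dy":0.008,"dz":0,"rx":0,"ry":0,"rz":0}]' >/dev/null
python3 w.py
python3 -m crank '[{"dx":0,"dy":0.004,"dz":0,"rx":0,"ry":0,"rz":0},{"dx":0,"dy":0.004,"dz":0,"rx":0,"ry":0,"rz":0}]' >/dev/null
python3 w.py
python3 -m crank '[{"dx":0,"dy":0.004,"dz":0,"rx":0,"ry":0,"rz":0},{"dx":0,"dy":0.004,"dz":0,"rx":0,"ry":0,"rz":0}]' >/dev/null
python3 w.py
```

```text
t 10.85 chest TCP [-58.2 -55.9] z 297.5 tilt/yaw err [ 3.1415e+00 -2.0000e-04 -6.0000e-04] F [ 0.7 -1.1] -0.4
t 11.02 chest TCP [-58.2 -54.9] z 297.6 tilt/yaw err [ 3.1415e+00 -1.0000e-04 -7.0000e-04] F [-0.8 -0.6] -0.4
t 11.18 chest TCP [-58.2 -54. ] z 297.6 tilt/yaw err [ 3.1416e+00 -0.0000e+00 -7.0000e-04] F [ 0.2 -1.9] 0.1
```

```bash

python3 -m crank '[{"dx":0,"dy":0.006,"dz":0,"rx":0,"ry":0,"rz":0},{"dx":0,"dy":0.006,"dz":0,"rx":0,"ry":0,"rz":0}]' >/dev/null
python3 w.py
python3 -m crank '[{"dx":0,"dy":0.006,"dz":0,"rx":0,"ry":0,"rz":0},{"dx":0,"dy":0.006,"dz":0,"rx":0,"ry":0,"rz":0}]' >/dev/null
python3 w.py
python3 -m crank '[{"dx":0,"dy":0.004,"dz":0,"rx":0,"ry":0,"rz":0},{"dx":0,"dy":0.004,"dz":0,"rx":0,"ry":0,"rz":0}]' >/dev/null
python3 w.py
python3 -c "
from h import *
I,K,W=cam('side');cv2.imwrite('pics/side3.png',cv2.cvtColor(cv2.resize(I[90:230,170:320],None,fx=4,fy=4),cv2.COLOR_RGB2BGR))"
```

```text
t 11.35 chest TCP [-58.2 -53.1] z 297.6 tilt/yaw err [-3.1401e+00  2.0000e-04 -4.0000e-04] F [-0.3 -8.7] -1.8
t 11.52 chest TCP [-58.3 -52.5] z 297.7 tilt/yaw err [-3.1384e+00  5.0000e-04 -2.0000e-04] F [  0.2 -18.9] -3.2
t 11.68 chest TCP [-58.3 -52.2] z 297.8 tilt/yaw err [-3.1374e+00  8.0000e-04 -3.0000e-04] F [ -2.1 -27.1] -2.7
```

View pics/side3.png

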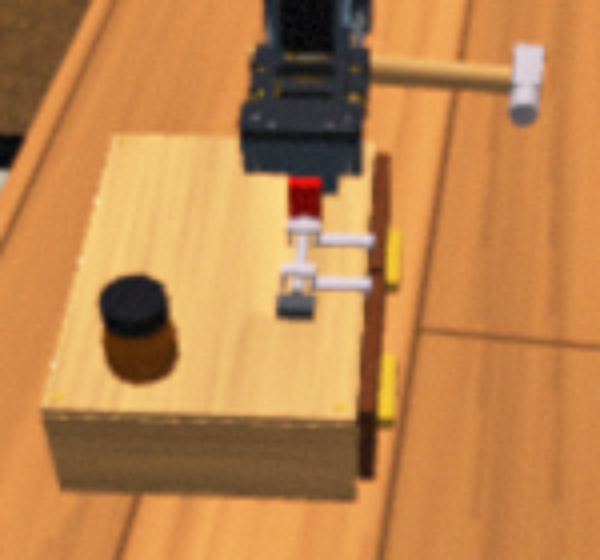

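The bolt is at its stop (force 27 N), with the rod visible through both loops at (300,225–290) and into the catch. I'll back off, check and hand in.

```bash

python3 -m crank '[{"dx":0,"dy":-0.1,"dz":0,"rx":0,"ry":0,"rz":0},{"dx":0,"dy":-0.2,"dz":0,"rx":0,"ry":0,"rz":0},{"dx":0,"dy":-0.25,"dz":-0.15,"rx":0,"ry":0,"rz":0},{"dx":0,"dy":-0.3,"dz":-0.3,"rx":0,"ry":0,"rz":0},{"dx":0,"dy":-0.35,"dz":-0.45,"rx":0,"ry":0,"rz":0}]' >/dev/null
python3 -m crank '[{"dx":0.15,"dy":-0.1,"dz":0,"rx":0,"ry":0,"rz":0},{"dx":0.3,"dy":-0.2,"dz":0,"rx":0,"ry":0,"rz":0},{"dx":0.45,"dy":-0.3,"dz":0,"rx":0,"ry":0,"rz":0},{"dx":0.45,"dy":-0.3,"dz":0,"rx":0,"ry":0,"rz":0},{"dx":0.45,"dy":-0.3,"dz":0,"rx":0,"ry":0,"rz":0}]' >/dev/null
python3 w.py
python3 -c "
from h import *
I,K,W=cam('side');cv2.imwrite('pics/side4.png',cv2.cvtColor(cv2.resize(I[80:290,130:350],None,fx=2.8,fy=2.8),cv2.COLOR_RGB2BGR))"
```

```text
t 12.57 chest TCP [-172.8 -213.7] z 410.3 tilt/yaw err [ 3.1414e+00 -3.0000e-04 -3.4000e-03] F [0.6 0.4] 0.4
```

View pics/side4.png

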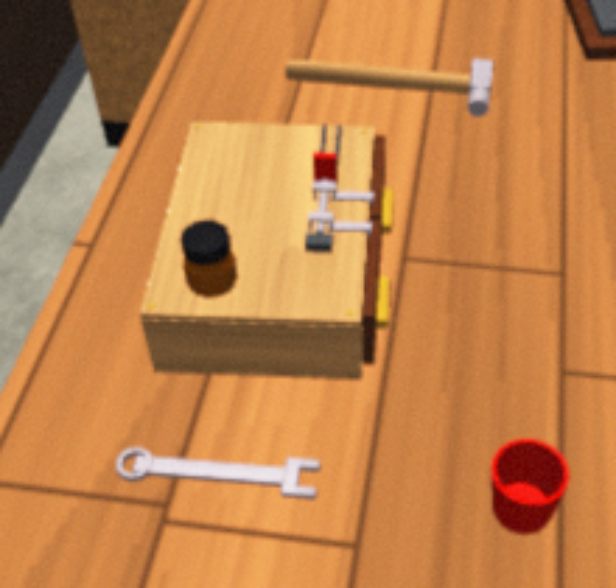

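The fronts are flush, the bolt (tab at (325,165)) runs through both loops, and the jar, hammer, wrench and cup are where they were.

```bash
python3 -c "
from station import *
print(job_done())"
```

```text
the job is handed in; nothing more can be done
None
```

I pushed both drawers home against their stops, then pushed the bolt to its stop through both loops; the jar, hammer, wrench and cup were not touched, and the job was handed in at about 12.6 s.

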